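# Slide the pot carriage to its next detent under the shelf riser

## Robot

A 6-joint arm with a two-finger parallel gripper is mounted at the origin on the work surface. World frame = base frame: x ahead of the robot, y to its left, z up, the work surface at z = 0. Lengths are in mm, angles in degrees, forces in N, time in s.
With the tool pointing down it reaches from about 350 to 850 mm from the base axis. Payload 8.1 kg.
Tool frame: the origin (TCP) lies midway between the tips of the shut fingers; the grasp point (between the pads) lies 19 mm behind it (hold_point_z is the distance from the TCP to the grasp point, in mm); z points along the fingers, y is the direction in which the jaws open and shut (so a half turn about z gives the same grasp; the last joint's range is limited). The gripper opens to 85 mm and grips with 20 to 120 N. Pads are 22 mm wide; open, the fingers measure 114 mm over their backs; the gripper's body (76 mm by 85 mm) begins 54 mm behind the grasp point. The pads swing forward as they close: fully open they stand 13 mm farther back than shut.
Start: joints at [-70.554, 7.471, 85.268, -0, 87.261, -4.893], TCP at [247.303, -546.668, 202.792] pointing down, gripper open.
Joint ranges: [-169.43, 169.43], [-51.17, 129.36], [1.28, 143.12], [-76.62, 256.62], [0, 156.53], [-152.29, 152.29]. Speed limits (degrees/s): [136.94, 136.94, 159.86, 180, 180, 180].

## Interface

Orientations are given as [roll, pitch, yaw] about the fixed x, y, z axes, in that order (R = Rz(yaw) Ry(pitch) Rx(roll)).
In Python, from bench import sense, snapshot, camera_params, hand_in, hold_point_z gives the robot as it stands.
- The arm moves only by the tool servo_tool, never from a script. Its argument "motion" is a list of rows, each a list of 7 numbers: the finger opening in mm, from 0 to 85.4, then the shift along the tool's x, y, z in mm, then the turn, a rotation vector about the tool's x, y, z in rad. A call has 1 to 10 rows; each row shifts and turns the pose as measured when the row begins, along the tool's axes as they then stand; what a row does not reach is not made up. A row lasts 1/10 s, in which the tool goes at most 50 mm and 8.59 degrees, less where a joint would pass 70% of its speed; a pose out of reach is approached as far as the arm can. A call with a gripper value outside its range is refused whole. The fingers move at their own pace and stop on an object; "force" is the grip in N (left out, the last holds). Time passes only in rows, so rows that do not move let the fingers close. It gives the time, the measured TCP pose, the force and the opening at its end, in the units of the state.
- sense(): the state, without advancing time (a new reading comes with each control period).
- snapshot(name): name is "scene" or "top" or "wrist"; returns the picture (480x640x3 uint8, blue, green, red); there is no depth.
- camera_params(name): a dict with "fx", "fy", "cx", "cy" (pixels), "D" ([k1, k2, p1, p2, k3] as OpenCV has them; the pictures are not rectified), "R" (3x3) and "t" (3): a world point X has camera coordinates R X + t; the wrist camera has in their place "tool_from_camera" (4x4, takes a point from camera to tool coordinates, whose origin is the TCP and whose axes are the flange's). Camera axes: x right, y down, z forward; pixel columns grow to the right and rows downward; lengths in mm; the calibration is good to about 2 mm. A picture is of the moment at which its call begins: read the wrist's pose just before it. camera_params takes no time and is no camera call.
- hand_in(): hands the job in, once; it reports no verdict.
The state is a dict: "time": time; "joint_pos": joint angles; "qd": joint speeds; "joint_efforts": joint torques, N m; "tool_pos": TCP position; "tcp_rot": TCP orientation; "ft_force": force on the tool from outside, world axes, zero at the start; "wrist_torque": the same for the moment, N m; "finger_gap": finger opening in mm.
Only numpy, scipy, OpenCV 4.12 (cv2) and the standard library are available. Lean on these libraries where they do the work, as an engineer would, in place of code of your own. Each camera call takes 0.05 s, during which the arm holds its last target. There are 200 camera calls.

## Task

Push the grey pot carriage along its rail under the white riser, towards the robot's left, until it drops into the next station detent, and leave it seated there with both lidded pots standing on it. Do not push it past that station, and leave the tea caddy and the tongs where they are.

Things in the scene. Friction and masses are not known exactly. Their poses are not given: they have to be found in the camera images.
- shelf_unit: Fixed walnut-effect shelf board, 260 deep x 860 long, top at z 52 mm, on feet, with a clamp-on riser and a rail; may stand turned. Origin: on the worktop under the middle of the rail; x away from the robot across the shelf, y along the rail to the robot's left, z up. Two aluminium rail guide walls along y, x +-57 mm inside, +-62 outside, tops at z 84 mm, stops at y +-246 mm.
- deck_edge (a point): Middle of the front lower edge of the white riser deck, at (-78, 0, 218) mm in the shelf frame. The deck is of slats, spans x -78 to +92, y +-270 mm, has a 12 mm high rim, and carries four fixed round tins (91 mm diameter, tops at z 302 mm); its legs stand at y +-262 mm.
- station_band (a point): Centre of a green band 40 mm long (y) on the shelf's front margin, at (-105, 60, 52) mm in the shelf frame. The tab is somewhere beside this band when the carriage is seated in the next station: the true spot is hidden in the rail, within 20 mm either way of the band's centre, and must be felt. 30 mm past the band's left end the carriage has overshot.
- carriage: Loose grey tray 110 x 210 x 42 mm on slippery feet between the guides, 0.75 to 1 kg with pots. Origin: centre, at the bottom of the feet; axes as the shelf's. Starts on the rail's flat (z 63 mm in the shelf frame), slides with 1 to 3 N. At a station it drops 5 mm to z 58; the dips' 32 degree ramps draw it in from 6 mm either side, and 5 to 12 N would push it on over the far ramp.
- push_tab (a point): Centre of the red upright push tab on the carriage's front: 14 (x) x 36 (y) x 52 mm (z), at (-85, 0, 54) mm in the carriage frame, free on both sides in y. The deck edge overhangs it (tab front only 14 mm before the edge), so a vertical gripper does not fit: lean the tool about 35 degrees, fingers pointing away from the robot and down.
- pot_a: White ceramic pot with wooden lid and knob, one piece, 86 mm diameter, 100 mm high, standing loose in the right half of the carriage; origin centre of its underside, z up.
- pot_b: The same kind of pot in the left half of the carriage.
- tea_caddy: Green plastic tea caddy with white lid, 79 x 79 x 114 mm, standing on the right end of the shelf; origin centre of its underside. Leave alone.
- tongs: Steel tongs with black tips, 230 x 60 x 20 mm, lying on the left end of the shelf; origin at the middle, underside. Leave alone.
There are look-alikes about, which are no part of the job. What is shaped like the pot_a but black is not meant. Leave any blue look-alike of the pot_b alone.

How it is judged:
By the outcome, as a careful person would: the job done as asked, in the order asked, and still so for the second after the job is handed in, with the robot touching nothing.
It also fails if it takes over 48 s, if anything falls off the work surface, if the arm or the gripper's body presses on something with over 40 N, if the wrist force passes 120 N, or if a joint passes its speed limit or range.

## Working session

There is one attempt and no reset: what is moved stays moved. The work goes in short steps, Python scripts to look and compute and a tool call to move; the robot and the scene stay as the last step left them, time stands still between calls to the robot, and variables do not carry over. Pictures are saved under pics/ and viewed, about 8 in all and at most 12, crops included, and the job is handed in when it is done.

Besides the shell and the picture viewer there is one more tool, called after ">>>" as name(argument=value, ...) on one line, values as JSON. servo_tool: Moves the arm, as the interface text tells. Its arguments: {"type":"object","properties":{"motion":{"type":"array"},"force":{"type":"number"}},"required":["motion"]}

```bash
mkdir -p pics
python3 - <<'E'
from bench import *
import cv2
s=sense();print(s)
for n in("scene","top"):
    im=snapshot(n);cv2.imwrite(f"pics/{n}0.png",im)
    p=camera_params(n);print(n,p)
print(camera_params("wrist"),hold_point_z)
E
```

```text
{'time': 0.0, 'joint_pos': array([-7.05523612e+01,  7.51655491e+00,  8.53296424e+01,  3.94591879e-04,
        8.72617218e+01, -4.89459921e+00]), 'qd': array([ 0.01764012,  0.06825583, -0.03261178,  0.0490593 , -0.05395524,
        0.04897481]), 'joint_efforts': array([ 8.03600506e-04, -5.69404221e+01, -5.00556779e+01,  2.33882008e-05,
        1.48987159e-02,  1.56450772e-07]), 'tool_pos': array([ 247.11655191, -546.08044245,  201.72592343]), 'tcp_rot': array([-1.79892508e+02, -9.60064565e-03,  2.43422098e+01]), 'ft_force': array([-0.54981632, -0.12871181,  0.55199074]), 'wrist_torque': array([0.00436585, 0.0720137 , 0.01281219]), 'finger_gap': 85.22915948755511}
scene {'fx': 483.3558311427642, 'fy': 483.3558311427642, 'cx': 319.9485148525713, 'cy': 246.44728991961406, 'D': array([-0.06306035,  0.        ,  0.        ,  0.        ,  0.        ]), 'R': array([[ 0.39134204, -0.92024266,  0.00220367],
       [-0.86979518, -0.37066864, -0.32567024],
       [ 0.30051248,  0.12553172, -0.94548085]]), 't': array([-223.94115516,  555.43806583, 1030.88315862])}
top {'fx': 501.2045628058885, 'f
[... 224 characters left out ...]
8, -0.02855769, -0.17396154],
       [ 0.17444555, -0.01541698, -0.98454612]]), 't': array([3.82102509e-01, 5.99656111e+02, 1.29104338e+03])}
{'fx': 412.623649932529, 'fy': 412.623649932529, 'cx': 317.5473258915143, 'cy': 237.0187464074041, 'D': array([-0.04588942,  0.        ,  0.        ,  0.        ,  0.        ]), 'tool_from_camera': array([[-5.23617649e-04, -9.48774693e-01, -3.15953014e-01,
         8.24831386e+01],
       [ 9.99999831e-01, -4.17001326e-04, -4.05051540e-04,
        -1.55830266e-01],
       [ 2.52549825e-04, -3.15953173e-01,  9.48774751e-01,
        -1.71363668e+02],
       [ 0.00000000e+00,  0.00000000e+00,  0.00000000e+00,
         1.00000000e+00]])} 18.700000000000003
```

View pics/scene0.png

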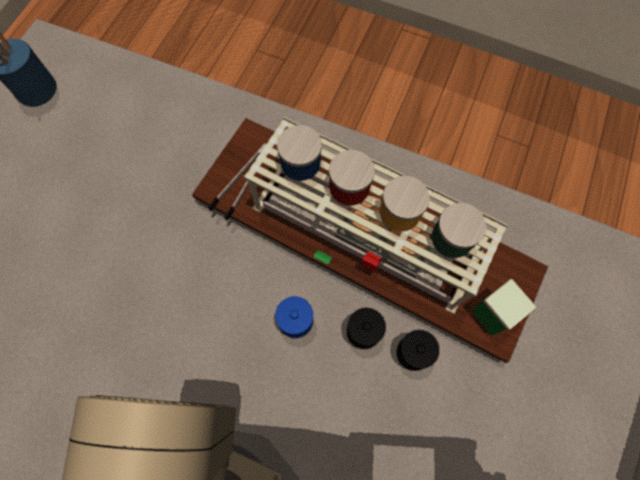

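View pics/top0.png

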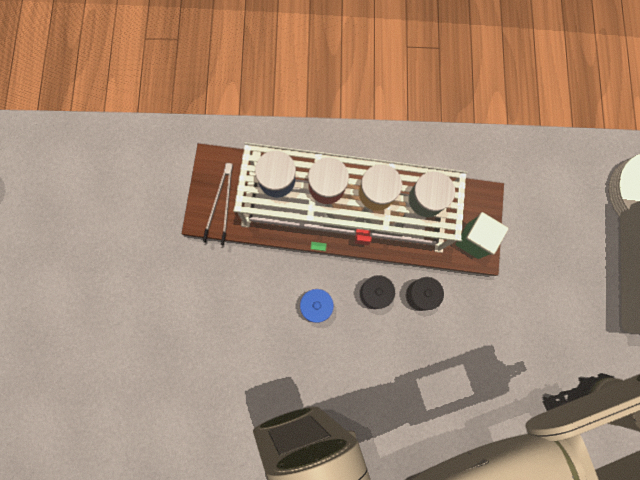

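The scene view shows the red tab at about (372,261) and the green band at (322,257). In the top view they are at (363,236) and (318,246). The shelf is turned slightly clockwise, and the black and blue pots stand in front of it.

```bash
cat > h.py <<'E'
import cv2, numpy as np
from bench import *
def ray(n,uv,s=None):
    p=camera_params(n);K=np.array([[p['fx'],0,p['cx']],[0,p['fy'],p['cy']],[0,0,1]])
    x=cv2.undistortPoints(np.array([[uv]],float),K,p['D'])[0,0];d=np.array([*x,1.])
    R=np.array(p['R']);t=np.array(p['t']);return -R.T@t,R.T@d
def onz(n,uv,z):
    c,d=ray(n,uv);return c+d*(z-c[2])/d[2]
def proj(n,X):
    p=camera_params(n);K=np.array([[p['fx'],0,p['cx']],[0,p['fy'],p['cy']],[0,0,1]])
    return cv2.projectPoints(np.array(X,float).reshape(-1,1,3),cv2.Rodrigues(p['R'])[0],p['t'],K,p['D'])[0][:,0]
def mask(im,col):
    h=cv2.cvtColor(im,cv2.COLOR_BGR2HSV);H,S,V=cv2.split(h)
    m=((H<8)|(H>172))&(S>170)&(V>120) if col=='red' else (H>50)&(H<75)&(S>120)&(V>90)
    return m.astype(np.uint8)
def blob(m):
    n,l,st,c=cv2.connectedComponentsWithStats(m);i=[k for k in range(1,n) if st[k,4]>15]
    return [(c[k].round(2),st[k]) for k in i]
E
python3 - <<'E'
from h import *
for n in("scene","top"):
    im=cv2.imread(f"pics/{n}0.png")
    for c in("red","green"):
        for b in blob(mask(im,c)): print(n,c,b[0],b[1], onz(n,b[0],52 if c=='green' else 130).round(1))
# shelf corners
im=cv2.imread("pics/top0.png")
for uv in[(197,144),(504,182),(498,273),(183,235)]: print(onz("top",uv,52).round(1))
cv2.imwrite("pics/c.png",np.hstack([cv2.resize(im[190:290,290:390],(400,400),interpolation=2),cv2.resize(cv2.imread("pics/scene0.png")[210:310,290:390],(400,400),interpolation=2)]))
E
```

```text
scene red [371.68 258.28] [363 252  18  14 150] [ 606.6 -110.4  130. ]
scene green [322.12 256.93] [314 251  17  13 118] [589.5   1.8  52. ]
top red [362.73 231.15] [357 230  12   4  26] [ 614.2 -110.4  130. ]
top red [363.41 237.61] [357 234  14   8  71] [ 597.6 -112.2  130. ]
[862.7 342.4  52. ]
[ 780.8 -512.9   52. ]
[ 526.  -485.6   52. ]
[605.2 362.7  52. ]
```

View pics/c.png

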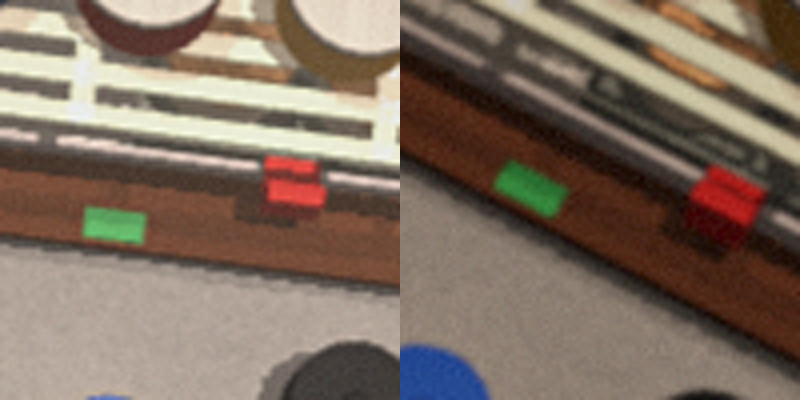

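Zoomed crop: in the top view the tab spans about u 356–371 and v 229–242, and the band centre is at (318.7,246.5). The tab sits roughly 110 mm to the right of the band. Next I'll fix the shelf frame and plan a leaned pre-pose.

```bash
cat >> h.py <<'E'
from scipy.spatial.transform import Rotation as Rot
B=(onz("scene",(322.12,256.93),52)+onz("top",(318.7,246.5),52))/2
th=np.radians(-5.4);c,s_=np.cos(th),np.sin(th)
Rs=np.array([[c,-s_,0],[s_,c,0],[0,0,1]])
O=B-Rs@[-105,60,52];O[2]=0
toW=lambda p:O+Rs@np.array(p,float)
toS=lambda p:Rs.T@(np.array(p)-O)
a=np.radians(35)
Rg=Rs@np.array([[np.cos(a),0,np.sin(a)],[0,-1,0],[np.sin(a),0,-np.cos(a)]])
def plan(p,R=Rg):
    s=sense();R0=Rot.from_euler('xyz',s['tcp_rot'],degrees=True).as_matrix()
    print('t',round(s['time'],2),'tcp shelf',toS(s['tool_pos']).round(1),'F shelf',(Rs.T@s['ft_force']).round(2),'gap',round(s['finger_gap'],1))
    print('shift tool',(R0.T@(toW(p)-s['tool_pos'])).round(1),'rotvec',Rot.from_matrix(R0.T@R).as_rotvec().round(3))
E
python3 - <<'E'
from h import *
print(onz("top",(318.7,246.5),52),B,O)
ty=toS(onz("top",(364,236),130));print(ty, toS(onz("scene",(371.7,258.3),130)))
for n,im in(("top",0),("scene",0)):
    print(n,proj(n,[toW(q) for q in[(-92,-50+k,143) for k in(-18,18)]+[(-78,0,218)]+[(-130,430,52),(-130,-430,52)]]).round(1).tolist())
plan([-80-86,-50,231])
E
```

```text
[584.43190779  -1.793448    52.        ] [ 5.86942234e+02 -3.66917801e-03  5.20000000e+01] [685.8297412  -69.61875995   0.        ]
[-79.54596681 -51.79070778 130.        ] [-75.04668195 -48.06739632 130.        ]
top [[370.6, 240.7], [356.3, 238.9], [346.9, 225.9], [179.8, 238.0], [498.1, 276.7]]
scene [[377.0, 267.1], [362.3, 259.7], [354.7, 236.1], [188.0, 199.4], [508.2, 365.9]]
t 0.1 tcp shelf [-391.9 -515.7  201.9] F shelf [ 0.46 -0.01 -1.06] gap 85.3
shift tool [ 427.2 -292.4  -28.6] rotvec [-0.16   0.597  0.502]
```

>>> servo_tool(motion=[[70,35,-24,-2,0,0,0],[70,35,-24,-2,0,0,0],[70,35,-24,-2,0,0,0],[70,35,-24,-2,0,0,0],[70,35,-24,-2,0,0,0],[70,35,-24,-2,0,0,0],[70,35,-24,-2,0,0,0],[70,35,-24,-2,0,0,0],[70,35,-24,-2,0,0,0],[70,35,-24,-2,0,0,0]])

```text
time: 1.1
tool_pos: [469.8, -172.3, 217.4]
tcp_rot: [-179.4, 0.1, 23.8]
ft_force: [0.2, -0.5, -0.5]
finger_gap: 70.1
```

>>> servo_tool(motion=[[70,0,0,0,-0.028,0.1,0.084],[70,0,0,0,-0.028,0.1,0.084],[70,0,0,0,-0.028,0.1,0.084],[70,0,0,0,-0.028,0.1,0.084],[70,0,0,0,-0.028,0.1,0.084],[70,0,0,0,-0.028,0.1,0.084],[70,0,0,0,0,0,0]])

```text
time: 1.8
tool_pos: [473.0, -160.4, 208.7]
tcp_rot: [-179.0, -35.5, -6.8]
ft_force: [-0.9, -0.7, -1.4]
finger_gap: 70.1
```

Run:
```python
from h import *
plan([-166,-50,231])
```

```text
t 1.8 tcp shelf [-203.3 -110.4  208.7] F shelf [-0.83 -0.79 -1.36] gap 70.1
shift tool [ 42.1 -61.3   3.7] rotvec [-0.003 -0.009 -0.02 ]
```

>>> servo_tool(motion=[[70,14,-20,1,0,0,-0.007],[70,14,-20,1,0,0,-0.007],[70,14,-20,1,0,0,-0.006],[70,0,0,0,0,0,0]])

```text
time: 2.2
tool_pos: [516.8, -105.7, 234.7]
tcp_rot: [179.6, -35.2, -4.9]
ft_force: [-0.5, 0.0, -0.3]
finger_gap: 70.1
```

```bash
cat >> h.py <<'E'
def wrist(name):
    s=sense();im=snapshot("wrist");cv2.imwrite(f"pics/{name}.png",im)
    R0=Rot.from_euler('xyz',s['tcp_rot'],degrees=True).as_matrix();T=np.array(camera_params("wrist")['tool_from_camera'])
    Rc=R0@T[:3,:3];tc=R0@T[:3,3]+s['tool_pos'];return im,Rc,tc
def wz(Rc,tc,uv,z):
    p=camera_params("wrist");K=np.array([[p['fx'],0,p['cx']],[0,p['fy'],p['cy']],[0,0,1]])
    d=Rc@np.append(cv2.undistortPoints(np.array([[uv]],float),K,p['D'])[0,0],1)
    return toS(tc+d*(z-tc[2])/d[2]).round(1)
def wproj(Rc,tc,P):
    p=camera_params("wrist");K=np.array([[p['fx'],0,p['cx']],[0,p['fy'],p['cy']],[0,0,1]])
    return cv2.projectPoints(np.array([toW(q) for q in P]),cv2.Rodrigues(Rc.T)[0],-Rc.T@tc,K,p['D'])[0][:,0].round(1)
E
python3 - <<'E'
from h import *
plan([-166,-50,231])
im,Rc,tc=wrist("w1");np.savez("w1.npz",Rc=Rc,tc=tc)
for c in("red","green"):
    for b in blob(mask(im,c)): print(c,b[0],b[1], wz(Rc,tc,b[0],52 if c=='green' else 130))
print(wproj(Rc,tc,[(-105,60,52),(-92,-32,143),(-92,-68,143),(-92,-50,91),(-78,-50,218)]))
E
```

```text
t 2.2 tcp shelf [-164.9  -51.8  234.7] F shelf [-0.49 -0.04 -0.28] gap 70.1
shift tool [-3.  -1.8  2.4] rotvec [ 0.002 -0.004  0.008]
red [312.47 197.34] [ 289  185   48   25 1146] [-76.7 -47.3 130. ]
green [193.64 254.48] [172 244  44  22 830] [-102.3   63.1   52. ]
[[196.7 257.3]
 [290.9 210. ]
 [340.9 210.4]
 [315.8 231.9]
 [316.2 139.4]]
```

View pics/w1.png

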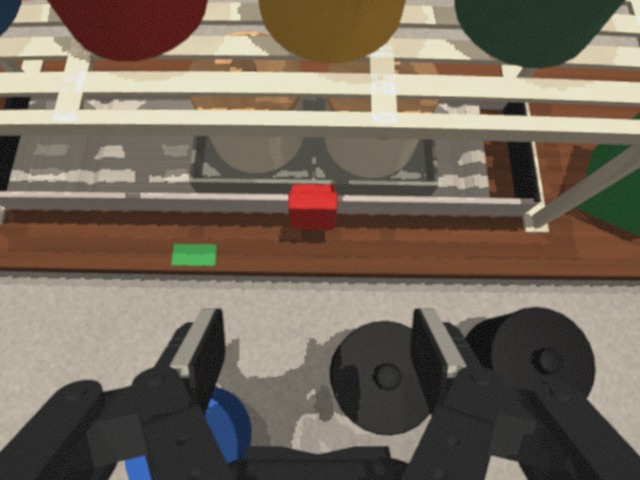

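Wrist view: the red tab spans u 289–337 and v 185–229, and the green band is at (194,254). That puts the shelf about (+3,+3) mm from my estimate, so I'm correcting the frame.

```bash
cat >> h.py <<'E'
O=O+Rs@[2.7,3.1,0]
E
python3 - <<'E'
from h import *
plan([-81,-50,109])
E
```

```text
t 2.25 tcp shelf [-168.2  -55.6  234. ] F shelf [-0.64  0.32  0.  ] gap 70.0
shift tool [ -0.6  -5.9 152.4] rotvec [ 0.002 -0.003  0.008]
```

>>> servo_tool(motion=[[70,0,-3,25,0,0,0],[70,0,-3,25,0,0,0],[70,0,0,25,0,0,0],[70,0,0,20,0,0,0],[70,0,0,15,0,0,0],[70,0,0,0,0,0,0]])

```text
time: 2.85
tool_pos: [582.3, -111.8, 141.0]
tcp_rot: [179.0, -34.6, -4.1]
ft_force: [-0.7, 0.0, 0.1]
finger_gap: 70.1
```

Run:
```python
from h import *
plan([-81,-50,109])
im,Rc,tc=wrist("w2")
for b in blob(mask(im,"red")): print(b[0],b[1], wz(Rc,tc,b[0],130))
print(wproj(Rc,tc,[(-92,-32,143),(-92,-68,143),(-92,-50,91),(-78,-50,218)]))
```

```text
t 2.85 tcp shelf [-101.8  -54.8  141. ] F shelf [-0.69 -0.06  0.08] gap 70.1
shift tool [-1.  -5.  38.1] rotvec [0.004 0.008 0.018]
[309.15 229.16] [280 222  59  17 840] [-69.5 -49.7 130. ]
[310.28 256.46] [ 272  240   77   33 2272] [-83.6 -50.5 130. ]
[[269.6 267.1]
 [348.1 268.3]
 [309.5 286.2]
 [308.  168. ]]
```

View pics/w2.png

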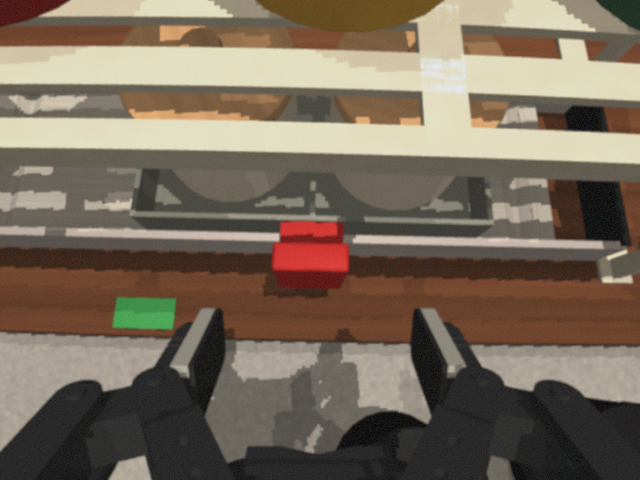

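The fingers are centred about the tab (u 272–349, top front edge v≈268, as predicted). Continuing in.

>>> servo_tool(motion=[[70,0,-3,14,0,0,0.009],[70,0,-2,14,0,0,0.009],[70,0,0,10,0,0,0],[60,0,0,0,0,0,0],[50,0,0,0,0,0,0],[50,0,0,0,0,0,0]])

```text
time: 3.5
tool_pos: [605.9, -113.5, 116.1]
tcp_rot: [179.5, -34.7, -5.3]
ft_force: [-0.7, 0.2, 0.1]
finger_gap: 50.4
```

Run:
```python
from h import *
plan([-81,-50,109])
```

```text
t 3.5 tcp shelf [-78.2 -54.3 116.1] F shelf [-0.73  0.15  0.13] gap 50.4
shift tool [-6.4 -4.3  4.2] rotvec [0.008 0.005 0.002]
```

>>> servo_tool(motion=[[50,-3,-2,3,0,0,0],[50,-2,-2,2,0,0,0],[50,0,-3,0,0,0,0],[50,0,-3,0,0,0,0],[50,0,-4,0,0,0,0],[50,0,-4,0,0,0,0],[50,0,-4,0,0,0,0],[50,0,-4,0,0,0,0],[50,0,-4,0,0,0,0],[50,0,-4,0,0,0,0]])

```text
time: 4.5
tool_pos: [608.2, -79.3, 110.8]
tcp_rot: [179.2, -34.9, -5.2]
ft_force: [-2.4, -5.7, 0.6]
finger_gap: 49.9
```

Run:
```python
from h import *
plan([-81,35,109])
```

```text
t 4.5 tcp shelf [-79.  -20.  110.8] F shelf [-1.87 -5.89  0.61] gap 49.9
shift tool [ -2.5 -55.   -0.3] rotvec [0.012 0.002 0.002]
```

>>> servo_tool(motion=[[50,-1,-3,0,0,0,0],[50,-1,-3,0,0,0,0],[50,0,-3,0,0,0,0],[50,0,-3,0,0,0,0],[50,0,-3,0,0,0,0]])

```text
time: 5.0
tool_pos: [609.4, -62.7, 110.9]
tcp_rot: [179.2, -35.1, -5.2]
ft_force: [1.8, -4.6, -1.1]
finger_gap: 49.9
```

```bash
cat >> h.py <<'E'
def look(name):
    plan([-80,35,109]);im,Rc,tc=wrist(name)
    for b in blob(mask(im,"red")): print('red',b[0],b[1], wz(Rc,tc,b[0],130))
    for z in (143,138): print(z,wproj(Rc,tc,[(-92,toS(sense()['tool_pos'])[1]-7+k,z) for k in (18,-18)]).tolist())
E
python3 -c "from h import *;look('w3')"
```

```text
t 5.0 tcp shelf [-79.4  -3.4 110.9] F shelf [ 2.22 -4.39 -1.12] gap 49.9
shift tool [ -1.5 -38.4   0.7] rotvec [ 0.012 -0.001  0.003]
red [335.84 281.55] [ 291  245   94   69 5300] [-79.2 -10.  130. ]
143 [[289.9, 309.2], [386.2, 308.8]]
138 [[290.6, 310.7], [384.0, 310.3]]
```

View pics/w3.png

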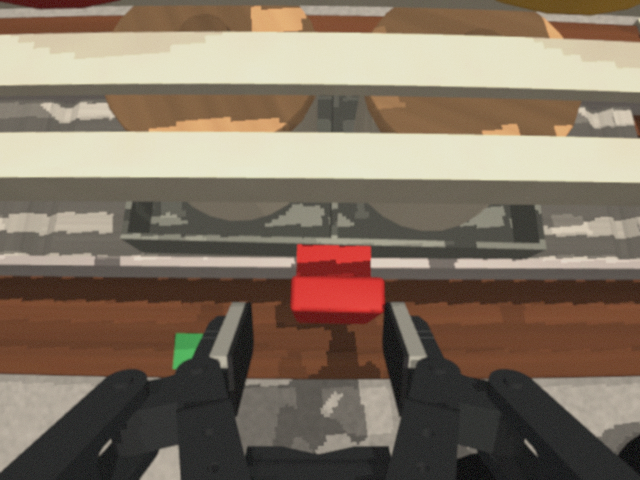

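The right finger bears on the tab's right side (red u 291–385, v 245–313). The tab is at y≈-10 and both pots are standing. I'll keep pushing.

>>> servo_tool(motion=[[50,0,-3,0,0,0,0],[50,0,-3,0,0,0,0],[50,0,-3,0,0,0,0],[50,0,-3,0,0,0,0],[50,0,-3,0,0,0,0],[50,0,-3,0,0,0,0],[50,0,-3,0,0,0,0],[50,0,-3,0,0,0,0],[50,0,-2,0,0,0,0],[50,0,-2,0,0,0,0]])

```text
time: 6.05
tool_pos: [612.3, -32.3, 110.6]
tcp_rot: [179.2, -35.0, -5.2]
ft_force: [0.4, -4.0, 0.4]
finger_gap: 49.8
```

```bash
python3 -c "from h import *;look('w4')"
```

```text
t 6.05 tcp shelf [-79.4  27.1 110.6] F shelf [ 0.75 -3.94  0.44] gap 49.8
shift tool [-1.4 -7.9  0.9] rotvec [ 0.012 -0.001  0.003]
red [335.83 280.48] [ 291  244   94   69 5399] [-78.8  20.6 130. ]
143 [[290.3, 309.1], [386.7, 308.6]]
138 [[291.0, 310.6], [384.5, 310.2]]
```

>>> servo_tool(motion=[[50,0,-2,0,0,0,0],[50,0,-2,0,0,0,0],[50,0,-2,0,0,0,0],[50,0,-2,0,0,0,0],[50,0,-2,0,0,0,0],[50,0,-1.5,0,0,0,0]])

```text
time: 6.7
tool_pos: [613.5, -19.9, 110.5]
tcp_rot: [179.2, -35.0, -5.2]
ft_force: [0.1, -4.9, 1.2]
finger_gap: 50.1
```

```bash
python3 -c "from h import *;look('w5')"
```

```text
t 6.7 tcp shelf [-79.4  39.6 110.5] F shelf [ 0.54 -4.86  1.23] gap 50.1
shift tool [-1.4  4.6  0.9] rotvec [ 0.012 -0.001  0.002]
red [336.05 280.89] [ 291  244   94   69 5196] [-79.  33. 130.]
143 [[290.5, 309.2], [387.0, 308.7]]
138 [[291.2, 310.7], [384.8, 310.3]]
```

>>> servo_tool(motion=[[50,0,-1.5,0,0,0,0],[50,0,-1.5,0,0,0,0],[50,0,-1.5,0,0,0,0]])

```text
time: 7.05
tool_pos: [614.0, -14.9, 110.4]
tcp_rot: [179.2, -35.0, -5.2]
ft_force: [0.5, -4.7, 1.0]
finger_gap: 50.0
```

```bash
python3 -c "from h import *;look('w6')"
```

```text
t 7.05 tcp shelf [-79.4  44.6 110.4] F shelf [ 0.99 -4.63  1.04] gap 50.0
shift tool [-1.4  9.6  0.9] rotvec [ 0.012 -0.001  0.002]
red [333.1  253.67] [ 297  244   74   23 1344] [-67.4  38.9 130. ]
red [365.41 268.29] [362 265   7   7  17] [-73.7  25.6 130. ]
red [337.39 291.96] [ 291  267   94   46 3590] [-83.5  37.4 130. ]
143 [[290.4, 309.3], [387.0, 308.8]]
138 [[291.1, 310.8], [384.7, 310.3]]
```

>>> servo_tool(motion=[[50,0,-1.5,0,0,0,0],[50,0,-1.5,0,0,0,0],[50,0,-1.5,0,0,0,0]])

```text
time: 7.4
tool_pos: [614.5, -10.1, 110.4]
tcp_rot: [179.2, -35.1, -5.2]
ft_force: [0.2, -3.8, 1.1]
finger_gap: 50.0
```

```bash
python3 -c "from h import *;look('w7')"
```

```text
t 7.4 tcp shelf [-79.3  49.5 110.4] F shelf [ 0.59 -3.73  1.09] gap 50.0
shift tool [-1.4 14.5  0.9] rotvec [ 0.012 -0.001  0.002]
red [333.23 253.26] [ 297  244   74   22 1298] [-67.2  43.8 130. ]
red [337.35 291.98] [ 291  267   94   46 3588] [-83.5  42.4 130. ]
143 [[290.4, 309.4], [387.0, 308.9]]
138 [[291.1, 310.9], [384.8, 310.4]]
```

>>> servo_tool(motion=[[50,0,-1.5,0,0,0,0],[50,0,-1.5,0,0,0,0],[50,0,-1.5,0,0,0,0]])

```text
time: 7.75
tool_pos: [615.0, -5.1, 110.5]
tcp_rot: [179.2, -35.1, -5.3]
ft_force: [-0.4, -3.9, 1.6]
finger_gap: 50.0
```

```bash
python3 -c "from h import *;look('w8')"
```

```text
t 7.75 tcp shelf [-79.2  54.5 110.5] F shelf [-0.05 -3.95  1.63] gap 50.0
shift tool [-1.5 19.4  1. ] rotvec [ 0.012 -0.001  0.002]
red [332.51 253.36] [ 297  244   74   23 1297] [-67.2  49.1 130. ]
red [337.65 291.94] [ 291  268   94   45 3598] [-83.4  47.2 130. ]
143 [[290.5, 309.6], [387.0, 309.1]]
138 [[291.2, 311.1], [384.8, 310.6]]
```

>>> servo_tool(motion=[[50,0,-1.5,0,0,0,0],[50,0,-1.5,0,0,0,0],[50,0,-1,0,0,0,0]])

```text
time: 8.1
tool_pos: [615.5, -0.7, 110.4]
tcp_rot: [179.3, -35.1, -5.3]
ft_force: [-0.4, -4.9, 1.9]
finger_gap: 49.7
```

```bash
python3 -c "from h import *;look('w9')"
```

```text
t 8.1 tcp shelf [-79.2  58.9 110.4] F shelf [ 0.01 -4.9   1.86] gap 49.7
shift tool [-1.5 23.9  1. ] rotvec [ 0.012 -0.001  0.002]
red [332.71 253.52] [ 297  244   74   22 1310] [-67.2  53.4 130. ]
red [337.55 292.09] [ 291  268   94   45 3575] [-83.5  51.7 130. ]
143 [[290.6, 309.6], [387.2, 309.1]]
138 [[291.3, 311.2], [385.0, 310.7]]
```

Tab at y≈52, force steady at 4–5 N, and no drop yet.

>>> servo_tool(motion=[[50,0,-1.5,0,0,0,0],[50,0,-1.5,0,0,0,0],[50,0,-1,0,0,0,0]])

```text
time: 8.45
tool_pos: [615.9, 3.6, 110.4]
tcp_rot: [179.3, -35.1, -5.3]
ft_force: [-0.5, -4.9, 1.2]
finger_gap: 50.2
```

```bash
python3 -c "from h import *;look('w10')"
```

```text
t 8.45 tcp shelf [-79.2  63.2 110.4] F shelf [-0.01 -4.95  1.15] gap 50.2
shift tool [-1.6 28.2  1. ] rotvec [ 0.012 -0.001  0.002]
red [332.99 253.5 ] [ 297  244   74   26 1310] [-67.2  57.6 130. ]
red [337.45 292.16] [ 291  269   94   44 3537] [-83.4  56.1 130. ]
143 [[290.6, 309.7], [387.2, 309.2]]
138 [[291.3, 311.3], [385.0, 310.8]]
```

>>> servo_tool(motion=[[50,0,-1.5,0,0,0,0],[50,0,-1,0,0,0,0],[50,0,-1,0,0,0,0]])

```text
time: 8.8
tool_pos: [616.3, 7.4, 110.4]
tcp_rot: [179.3, -35.1, -5.3]
ft_force: [0.2, -4.2, 0.0]
finger_gap: 50.2
```

```bash
python3 -c "from h import *;look('w11')"
```

```text
t 8.8 tcp shelf [-79.2  67.1 110.4] F shelf [ 0.57 -4.12  0.03] gap 50.2
shift tool [-1.5 32.   1. ] rotvec [ 0.012 -0.001  0.002]
red [333.15 253.41] [ 297  244   74   25 1322] [-67.1  61.4 130. ]
red [337.37 292.28] [ 291  267   94   46 3524] [-83.5  59.9 130. ]
143 [[290.6, 309.7], [387.2, 309.2]]
138 [[291.3, 311.2], [385.0, 310.7]]
```

>>> servo_tool(motion=[[50,0,-1.5,0,0,0,0],[50,0,-1,0,0,0,0],[50,0,-1,0,0,0,0]])

```text
time: 9.15
tool_pos: [616.7, 11.2, 110.4]
tcp_rot: [179.3, -35.1, -5.3]
ft_force: [-0.3, -4.5, 1.4]
finger_gap: 49.6
```

```bash
python3 -c "from h import *;look('w12')"
```

```text
t 9.15 tcp shelf [-79.1  70.9 110.4] F shelf [ 0.14 -4.54  1.45] gap 49.6
shift tool [-1.6 35.9  1.1] rotvec [ 0.012 -0.001  0.002]
red [333.03 253.25] [ 297  244   74   22 1302] [-67.   65.3 130. ]
red [337.44 292.24] [ 291  266   94   47 3524] [-83.4  63.7 130. ]
143 [[290.5, 309.9], [387.2, 309.4]]
138 [[291.2, 311.4], [384.9, 310.9]]
```

>>> servo_tool(motion=[[50,0,-1.5,0,0,0,0],[50,0,-1,0,0,0,0],[50,0,-1,0,0,0,0]])

```text
time: 9.5
tool_pos: [616.9, 15.5, 110.1]
tcp_rot: [179.3, -35.0, -5.3]
ft_force: [0.2, -1.5, -0.4]
finger_gap: 50.1
```

```bash
python3 -c "from h import *;look('w13')"
```

```text
t 9.5 tcp shelf [-79.3  75.1 110.1] F shelf [ 0.33 -1.47 -0.44] gap 50.1
shift tool [-1.2 40.1  0.9] rotvec [ 0.011 -0.001  0.002]
red [332.23 253.41] [ 296  244   74   29 1344] [-67.4  69.9 130. ]
red [336.44 291.98] [ 290  266   94   47 3570] [-83.6  68.4 130. ]
143 [[290.3, 309.3], [387.1, 308.7]]
138 [[291.0, 310.8], [384.9, 310.3]]
```

Force has fallen to 1.5 N, so it is entering the ramp. I'll wait, then nudge.

>>> servo_tool(motion=[[50,0,0,0,0,0,0],[50,0,0,0,0,0,0],[50,0,0,0,0,0,0]])

```text
time: 9.85
tool_pos: [615.9, 16.9, 108.8]
tcp_rot: [179.4, -34.9, -5.3]
ft_force: [-0.1, -0.2, -0.5]
finger_gap: 50.1
```

```bash
python3 -c "from h import *;look('w14')"
```

```text
t 9.85 tcp shelf [-80.4  76.5 108.8] F shelf [-0.13 -0.2  -0.51] gap 50.1
shift tool [ 0.4 41.5  0.4] rotvec [0.009 0.002 0.002]
red [318.32 277.73] [ 272  242   93   67 5041] [-79.   77.1 130. ]
143 [[290.7, 306.0], [388.1, 305.6]]
138 [[291.5, 307.7], [385.9, 307.2]]
```

View pics/w14.png

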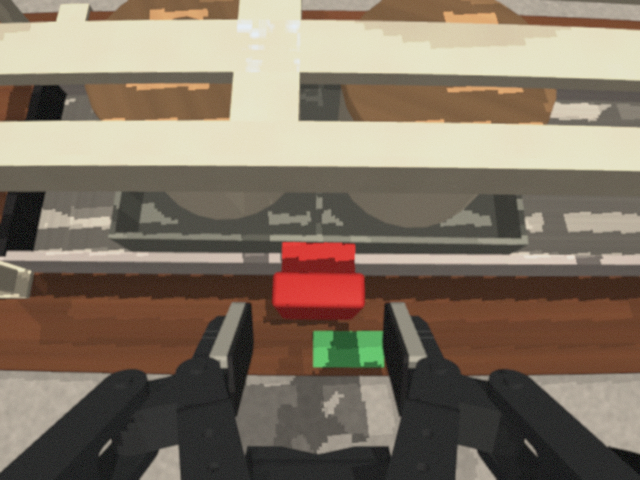

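The tab (u 273–364) sits free and centred between the pads, having jumped about 7 mm ahead with the force falling to zero. Both pots are on the tray. Retracting.

>>> servo_tool(motion=[[60,0,0,0,0,0,0],[60,0,0,0,0,0,0],[60,0,0,-10,0,0,0],[60,0,0,-20,0,0,0],[60,0,0,-25,0,0,0],[60,0,0,-25,0,0,0],[60,0,0,-25,0,0,0],[60,0,0,-25,0,0,0],[60,0,0,-10,0,0,0],[60,0,0,0,0,0,0]])

```text
time: 10.9
tool_pos: [532.7, 25.9, 226.5]
tcp_rot: [179.4, -34.8, -5.3]
ft_force: [-0.0, 0.4, 0.4]
finger_gap: 59.8
```

Run:
```python
from h import *
plan([-166,76,231])
im,Rc,tc=wrist("w15")
for c in("red","green"):
    for b in blob(mask(im,c)): print(c,b[0],b[1], wz(Rc,tc,b[0],52 if c=='green' else 130))
for z in(143,138): print(z,wproj(Rc,tc,[(-92,76+18,z),(-92,76-18,z),(-92,76,z-52)]).tolist())
p=np.load("w1.npz");im1=cv2.imread("pics/w1.png")
print('start',wproj(p['Rc'],p['tc'],[(-92,-32,143),(-92,-68,143),(-92,-50,91)]).tolist(),blob(mask(im1,'red')))
t=snapshot("top");s=snapshot("scene")
cv2.imwrite("pics/t2.png",np.hstack([cv2.resize(t[130:290,170:330],(400,400),interpolation=2),cv2.resize(im[150:310,220:380],(400,400),interpolation=2)]))
```

```text
t 10.9 tcp shelf [-164.1   77.5  226.5] F shelf [-0.07  0.42  0.42] gap 59.8
shift tool [ 1.1  1.6 -4.8] rotvec [0.009 0.004 0.001]
red [317.77 196.52] [ 293  184   50   26 1188] [-79.7  77.  130. ]
green [336.63 255.34] [315 246  44  20 830] [-105.2   59.5   52. ]
143 [[293.7, 206.0], [345.1, 205.9], [318.6, 228.4]]
138 [[294.0, 208.5], [344.6, 208.4], [318.6, 230.2]]
start [[286.7, 206.5], [336.5, 206.8], [312.1, 228.8]] [(array([312.47, 197.34]), array([ 289,  185,   48,   25, 1146], dtype=int32))]
```

View pics/w15.png

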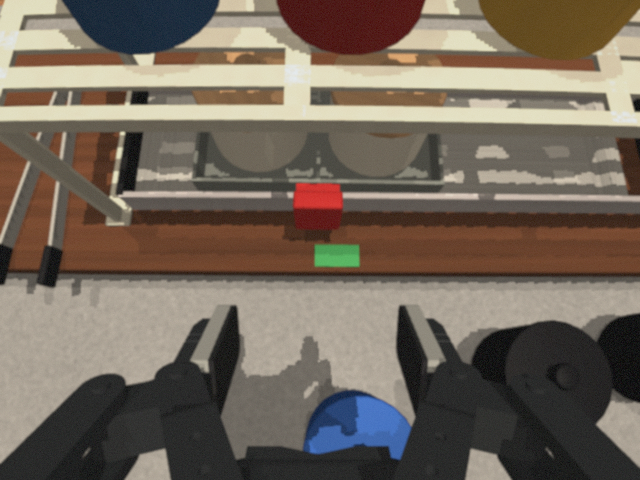

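Tab at y≈77 mm, within the 40–80 window. One last numeric check of the drop: the tray rim's height relative to the guide wall, before and after.

Run:
```python
import cv2
for n,sh in(("w12",0),("w13",0),("w14",18)):
    g=cv2.cvtColor(cv2.imread(f"pics/{n}.png"),cv2.COLOR_BGR2GRAY)
    print(n,g[226:282,410-sh:425-sh].mean(1).round().astype(int).tolist())
```

```text
w12 [103, 100, 93, 86, 79, 76, 76, 77, 76, 76, 76, 77, 91, 116, 134, 140, 140, 139, 130, 106, 77, 64, 62, 62, 62, 63, 63, 62, 62, 65, 89, 136, 178, 198, 202, 202, 202, 201, 203, 195, 171, 132, 99, 89, 88, 88, 89, 89, 89, 89, 89, 87, 80, 70, 59, 49]
w13 [103, 99, 91, 85, 78, 77, 76, 77, 77, 77, 77, 82, 98, 122, 137, 142, 140, 137, 123, 96, 73, 63, 63, 63, 63, 63, 63, 63, 62, 72, 110, 162, 193, 202, 202, 202, 202, 202, 201, 187, 153, 110, 91, 88, 89, 88, 89, 89, 89, 89, 87, 82, 72, 63, 54, 48]
w14 [90, 82, 78, 78, 78, 78, 77, 77, 78, 86, 106, 129, 140, 142, 143, 137, 117, 87, 67, 64, 64, 64, 64, 64, 64, 64, 68, 105, 158, 193, 203, 203, 203, 203, 203, 203, 194, 164, 120, 94, 89, 89, 90, 91, 91, 90, 91, 91, 88, 77, 63, 51, 47, 46, 46, 47]
```

Run:
```python
import cv2
# tray front rim bright band: ends along its rows
for n in("w10","w12","w13","w14"):
    im=cv2.imread(f"pics/{n}.png")
    o=-2 if n=="w14" else 0
    a=im[236+o:248+o,95:165]; b=im[238+o:250+o,490:560]
    cv2.imwrite(f"pics/e_{n}.png",cv2.hconcat([cv2.resize(a,None,fx=5,fy=5,interpolation=0),cv2.resize(b,None,fx=5,fy=5,interpolation=0)]))
import numpy as np
rows=[cv2.imread(f"pics/e_{n}.png") for n in("w10","w12","w13","w14")]
m=np.vstack(rows);cv2.imwrite("pics/ends.png",m)
```

```text
(no output)
```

View pics/ends.png

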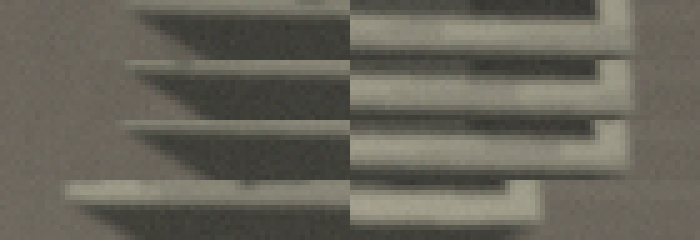

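The tray rim measured 426.6 px before the jump. It is now 420.2 px, where 429 would be expected if it had not dropped. That means the carriage dropped about 4–5 mm, so it is seated.

```bash
python3 -c "
from bench import *
print(hand_in(), sense()['ft_force'])"
```

```text
the job is handed in; nothing more can be done
the job is handed in; nothing more can be done
```

I pushed the carriage to the left by its red tab, with the tool leaned 35° and the fingers either side of the tab, until it dropped into the next station. I then backed straight out and handed the job in at about 11 s.

- **Seating:** the push took a steady 4–5 N, then the force fell to zero and the carriage ran about 7 mm ahead by itself. The tab ended at y ≈ 76–77 mm in the shelf frame, inside the 40–80 mm window. The tray rim looked smaller in the wrist picture by an amount that fits a drop of about 4–5 mm.
- **State left:** the last wrist picture shows both pots standing in the tray and the robot clear of everything. I never went near the tongs or the tea caddy. The tongs are still in place in that picture, but the caddy is out of view, so I did not check it again.
- **Checks that disagreed:** two coarser image measurements of the drop (tab width and the gap between rim and guide) were ambiguous, at about 2 mm. The steady push force was above the stated 1–3 N, possibly because pushing at the tab presses the carriage against its guides.

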